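# Shut and latch a hire case

### The job

Close the standing hire case: push its orange near half fully shut against the black half, then swing the wire loop over so that it drops behind the yellow keeper while the lever is still up, and then press the lever down flat so that it snaps past centre and holds the case shut. The wooden tag rail above leaves no room for an upright tool over the flat lever. Leave the tins, bottle, jar and tools around it where they are.

Things in the scene. Friction and masses are not known exactly. Their poses are not given: they have to be found in the camera images.
- stand: Fixed wooden base, 220 x 520 x 12 mm, under an upright two-half case. Origin on the counter (z 0) below the middle of the seam between the halves; x points away from the robot across the seam, y along it, z up. The black half is fixed: x 0 to 70, y -150 to 150 mm, flat top deck at z 185 mm; a grey carrying handle on it, 36 mm tall, at x 35, y -60 to -130 mm.
- tag_rail (a point): Middle of the underside of the fixed wooden tag rail: 30 mm wide in stand x, 16 mm thick, along y, at stand x 100, z 320 mm, on 24 mm posts at y +-235 mm. It leaves no room for an upright gripper over the flat lever: slant the tool there about 30 deg, fingers pointing away from the robot and down. Card tags hang from it (harmless).
- near_half (a joint): Angle (rad) of the orange near half, 70 mm thick, 300 mm wide, hinged along y at stand x 0, z 28 mm. 0 = shut against the black half: top level with the deck, near face at stand x -70 mm. Grows to 0.28 as its top leans towards the robot. A stiff hinge keeps it where it is left; about 8 N near the top pushes it shut.
- keeper (a point): Where the middle of the loop's cross bar rests when hooked: at the near (robot) side of the keeper, a yellow post 30 mm wide, 5 mm thick, 25 mm tall on a 3 mm plate on top of the orange half. 6.6 mm over the deck; with the half shut at stand x -34, y 0, z 191.6 mm. Axes: those of the orange half (the stand's when shut).
- lever (a joint): Angle (rad) of the steel draw lever with red end. 0 = pressed flat, pointing away from the robot (stand +x); 1.57 = straight up; 2.35 = stop, leaning back towards the robot. Slight friction holds it where it is left. With the loop hooked, about 4 N near its end takes it over centre, after which it stays flat by itself.
- lever_pivot (a point): Pivot of the lever: its axis runs along stand y at stand x 20, y 0, z 199 mm (14 mm over the deck). The lever is centred on the line from here to lever_tip.
- lever_tip (a point): Middle of the lever's free end, 66 mm from its pivot. The lever is 26 mm wide and 5 mm thick, its red end 30 mm wide and 7 mm thick.
- loop (a joint): Angle (rad) of the wire loop to the lever, on a pin along y 21.5 mm along the lever from its pivot and 4.6 mm off its underside. In the stand's x-z plane, from +x upward, the lever points at lever, the loop from pin to cross bar at 3.1416 + lever - loop. 4.0 = stop, leaning away from the robot. It swings freely; past upright towards the robot it falls by itself.
- loop_bar (a point): Middle of the loop's cross bar (along y), 71.5 mm from the pin. Steel wire 7 mm thick; loop 59 mm wide outside, 45 mm inside. The lever passes through the loop. With the lever up and the half shut, the falling bar clears the keeper's post and lands on the plate on its near side; pressing the lever then draws it against the post.
- draw_spring (a joint): Stretch of the loop along its length (m), by its stiff draw spring: 0 when slack, about 0.002 when hooked and latched (10 N per mm, at most 0.012).
- tin_blue: Tin with blue label, 52 mm across, 90 mm tall, standing on the stand's base to the left of the case (stand y about +195 mm). Leave alone. Origin under its base.
- tin_green: Tin with green label, 52 mm across, 75 mm tall, on the stand's base to the right of the case (stand y about -195 mm). Leave alone. Origin under its base.
- hammer: Hammer lying on the counter at the right. Leave alone.
- wrench: Wrench lying on the counter at the left. Leave alone.
- brush: Brush lying on the counter at the right. Leave alone.
- spray: Green bottle with red cap, 54 mm across, 170 mm tall, standing at the right. Leave alone.
- wax_jar: Jar 72 mm across, 60 mm tall, standing at the left. Leave alone.

How it is judged:
On the way, in this order (a step that is already met when the one before it is completed fails the run):
1. the orange near half is pushed shut (within 0.03 rad) with the loop not yet on the keeper (value of joint near_half below 0.03 rad and z of loop_bar in the frame of keeper above 0.03 m), for 0.2 s.
2. the loop lies over the keeper: its cross bar on the near side of the post and down at the plate (below the post's top), with the lever still up (x of loop_bar in the frame of keeper between -0.045 and 0.003 m and z of loop_bar in the frame of keeper below 0.01 m and value of joint lever above 0.8 rad), for 0.2 s.
At the end, for the whole second after the job is handed in: The orange half is shut (within 0.025 rad), the lever lies flat (within 0.1 rad) and at rest, the loop's cross bar sits hooked behind the keeper (within 8 mm of its seat) and its draw spring is stretched by more than 1 mm; tins and tools were left where they were (value of joint near_half below 0.025 rad and value of joint lever below 0.1 rad and distance between loop_bar and keeper below 0.008 m and value of joint draw_spring above 0.001 m and velocity of joint lever between -0.05 and 0.05 rad/s); the robot touches nothing.
It fails at once if a tin, bottle, jar or tool around the case is shifted by more than 40 mm or a standing one is tipped by more than 0.5 rad (distance of any of tin_blue, tin_green, hammer, wrench, brush, spray, wax_jar from where it was at the start of the episode above 0.04 m or angle between any of tin_blue, tin_green, spray, wax_jar's own z axis and vertical above 0.5 rad).
It also fails if it takes over 58 s, if anything falls off the work surface, if the arm or the gripper's body presses on something with over 40 N, if the wrist force passes 120 N, or if a joint passes its speed limit or range.

### The arm

A 7-joint arm with a two-finger parallel gripper is mounted at the origin on the work surface. World frame = base frame: x ahead of the robot, y to its left, z up, the work surface at z = 0. Lengths are in m, angles in rad, forces in N, time in s.
With the tool pointing down it reaches from about 0.425 to 0.975 m from the base axis. Payload 16.7 kg.
Tool frame: the origin (TCP) lies between the finger pads; the fingertips stand 8 mm ahead of it and the grasp point (between the pads) lies 11 mm behind it; z points along the fingers, y is the line along which they close (so a half turn about z gives the same grasp; the last joint's range is limited). The gripper opens to 85 mm and grips with 20 to 120 N. Pads are 22 mm wide; open, the fingers measure 114 mm over their backs; the gripper's body (76 mm by 85 mm) begins 54 mm behind the grasp point. The pads swing forward as they close: fully open they stand 13 mm farther back than shut.
Start: joints at [-1.498, 0.426, 0.074, 1.606, -0.034, 1.111, -0.067], TCP at [0.149, 0.658, 0.239] pointing down, gripper open.
Joint ranges: [-2.85, 2.85], [-0.5, 2.14], [-1.23, 1.37], [0.21, 2.46], [-1.02, 4.16], [0.16, 2.05], [-2.73, 2.73]. Speed limits (rad/s): [1.89, 1.89, 2.39, 2.39, 3.01, 3.01, 3.01].

### API

Orientations are given as a unit quaternion [w, x, y, z].
In Python, from cell import robot gives the robot as it stands.
- The arm moves only by the shell command python3 -m crank 'ROWS' [FORCE]. ROWS is text: rows parted by semicolons, each of 7 numbers parted by spaces: the shift along the tool's x, y, z scaled (see below), then the turn, a rotation vector about the tool's x, y, z scaled (see below), then the gripper's target within -1 to 1 (fully open at 1, half-way at 0, shut at -1). In form: x y z wx wy wz gripper; .... A call has 1 to 5 rows; each row is the pose to reach, as a shift and turn from the pose commanded when the call began, along the tool's axes at that moment; what a row does not reach only later rows make up. The controller multiplies each number of a shift by 0.4 m and each number of a turn by 30 degrees. A row lasts 1/8 s, in which the tool goes at most 62.5 mm and 10.7 degrees, less where a joint would pass 70% of its speed; a pose out of reach is approached as far as the arm can. A call with a number of a shift or a turn outside -1 to 1 is refused whole. A call with a gripper value outside its range is refused whole. The fingers move at their own pace and stop on an object; FORCE is the grip in N (left out, the last holds). Time passes only in rows, so rows that repeat a pose let the fingers close. It gives the time, the measured TCP pose, the force, the opening and the grip force at its end, in the units of the state.
- robot.observe(): the state, without advancing time (a new reading comes with each control period).
- robot.grab_frame(name): name is "scene" or "top"; returns the picture (480x640x3 uint8, red, green, blue); there is no depth.
- robot.calibration(name): a dict with "fx", "fy", "cx", "cy" (pixels), "k1" (the pictures are not rectified: a ray, as slopes to the right and down, at radius r is drawn at 1 + k1 r^2 times it, then the intrinsics apply), "R" (3x3) and "t" (3): a world point X has camera coordinates R X + t. Camera axes: x right, y down, z forward; pixel columns grow to the right and rows downward; lengths in m; the calibration is good to about 2 mm. A picture is of the moment at which its call begins. calibration takes no time and is no camera call.
- robot.hand_in(): hands the job in; it is judged then, once.
The state is a dict: "t": time; "qpos": joint angles; "qd": joint speeds; "effort": joint torques, N m; "ee_pos": TCP position; "tool_rot": TCP orientation; "contact_force": force on the tool from outside, world axes, zero at the start; "moment": the same for the moment, N m; "opening": finger opening in m; "grasp_force": force on a finger pad.
Only numpy, scipy, OpenCV 4.12 (cv2) and the standard library are available. Lean on these libraries where they do the work, as an engineer would, in place of code of your own. Each camera call takes 0.05 s, during which the arm holds its last target. There are 200 camera calls.

## Working session

There is one attempt and no reset: what is moved stays moved. The work goes in short steps, Python scripts to look and compute and a shell command to move; the robot and the scene stay as the last step left them, time stands still between calls to the robot, and variables do not carry over. Pictures are saved under pics/ and viewed, at most 10 in all, crops included, and the job is handed in when it is done.

```bash
ls; mkdir -p pics
python3 - <<'E'
from cell import robot
import cv2,numpy as np
s=robot.observe();print(s)
for n in("scene","top"):
    cv2.imwrite(f"pics/{n}0.png",robot.grab_frame(n)[:,:,::-1]);print(n,robot.calibration(n))
E
```

```text
pics
{'t': 0.0, 'qpos': array([-1.49749177,  0.42672911,  0.07387248,  1.60659577, -0.03408538,
        1.11080426, -0.06706482]), 'qd': array([-1.08116946e-03,  1.45174705e-03, -1.96788703e-03, -1.59302481e-03,
       -6.95220993e-05, -1.11211936e-03, -6.38989483e-04]), 'effort': array([ 4.90081966e-04, -9.49837875e+01,  3.76181781e+00, -4.63520408e+01,
        1.92248239e-02,  1.04788475e-02, -1.58145504e-04]), 'ee_pos': array([0.14910979, 0.65792281, 0.23861813]), 'tool_rot': array([-1.30356723e-05,  1.11176597e-01,  9.93800461e-01, -6.38212283e-04]), 'contact_force': array([-0.52314434,  0.32006254, -0.19826005]), 'moment': array([-0.01165795,  0.02860033,  0.03648978]), 'grasp_force': 0.0, 'opening': 0.08558860417035578}
scene {'fx': 527.9841426275385, 'fy': 527.9841426275385, 'cx': 322.9149931203651, 'cy': 255.4457715264865, 'k1': -0.08100004886249838, 'R': array([[-0.95110398,  0.30870433, -0.01014152],
       [ 0.29516357,  0.89873226, -0.32428197],
       [-0.09099274, -0.31141928, -0.9459061 ]]), 't': array([ 0.55400246, -0.06896876,  1.86488153])}
top {'fx': 549.1043326966102, 'fy': 549.1043326966102, 'cx': 325.8830697911296, 'cy': 240.31549510620115, 'k1': 0.057623919162441785, 'R': array([[ 0.02396172, -0.99963673,  0.01233844],
       [-0.99777165, -0.02468212, -0.06198805],
       [ 0.06227007, -0.01082561, -0.99800062]]), 't': array([-0.05923679,  0.5631945 ,  1.54960322])}
```

View pics/scene0.png

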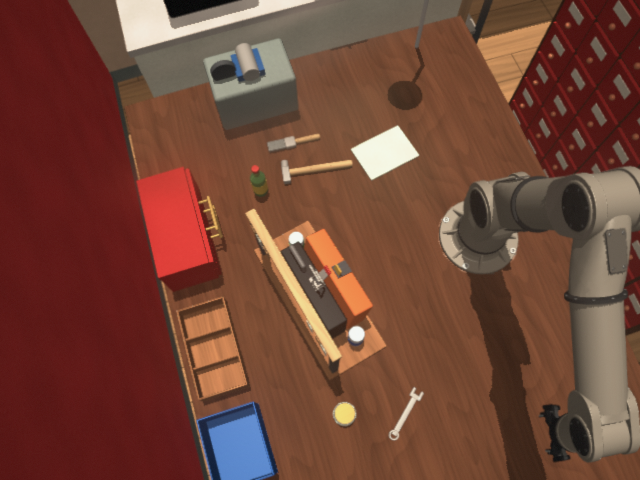

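View pics/top0.png

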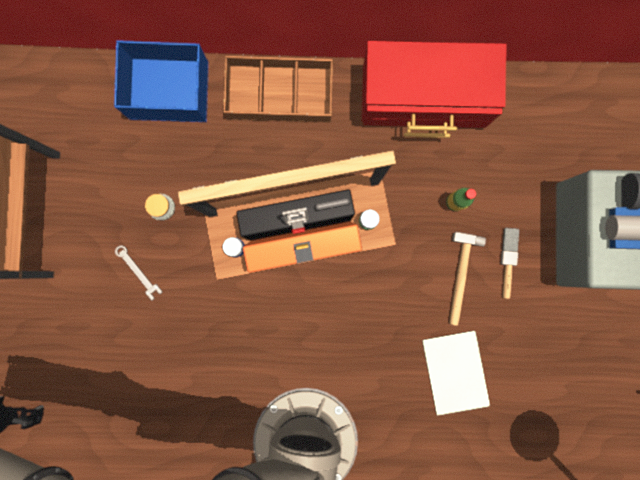

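```bash
cat > h.py <<'E'
import numpy as np,cv2
from cell import robot
from scipy.spatial.transform import Rotation as Rn
C={n:robot.calibration(n) for n in("scene","top")}
def proj(n,X):
    c=C[n];p=c["R"]@np.array(X)+c["t"];s=p[:2]/p[2];s=s*(1+c["k1"]*(s@s));return np.array([c["fx"]*s[0]+c["cx"],c["fy"]*s[1]+c["cy"]])
def ray(n,uv):
    c=C[n];d=np.array([(uv[0]-c["cx"])/c["fx"],(uv[1]-c["cy"])/c["fy"]]);s=d.copy()
    for _ in range(10): s=d/(1+c["k1"]*(s@s))
    return -c["R"].T@c["t"], c["R"].T@np.array([s[0],s[1],1])
def onz(n,uv,z):
    o,d=ray(n,uv);return o+d*(z-o[2])/d[2]
def inplane(n,uv,p,nrm):
    o,d=ray(n,uv);return o+d*((np.array(p)-o)@nrm)/(d@nrm)
def crop(n,name,c0,c1,r0,r1,k):
    im=robot.grab_frame(n)[:,:,::-1];cv2.imwrite("pics/"+name,cv2.resize(im[r0:r1,c0:c1],None,fx=k,fy=k,interpolation=cv2.INTER_CUBIC));return im
E
python3 - <<'E'
from h import *
crop("top","c1.png",200,400,140,290,4);crop("scene","c2.png",240,400,200,360,3.7)
E
```

```text
(no output)
```

View pics/c1.png

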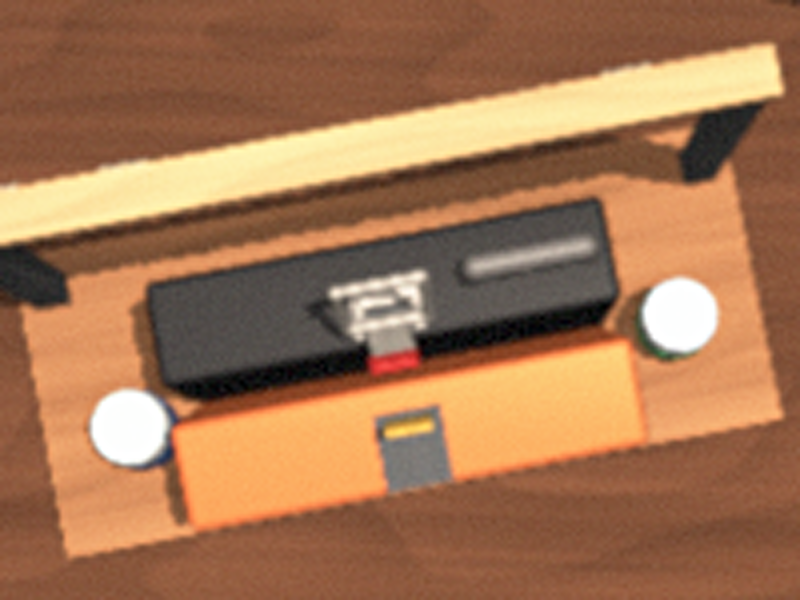

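View pics/c2.png

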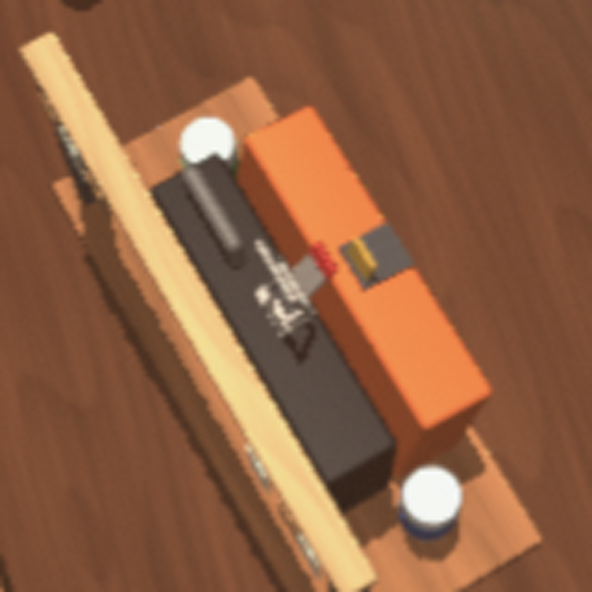

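```bash
cat >> h.py <<'E'
def ct(u,v): return (200+u/4,140+v/4)
def cs(u,v): return (240+u/3.7,200+v/3.7)
E
python3 - <<'E'
from h import *
P=[onz("top",ct(*p),.185) for p in[(150,287),(600,200),(615,300),(168,378)]]
S=[onz("scene",cs(*p),.185) for p in[(155,187),(217,157),(393,445),(330,480)]] # farR nearR nearL farL
print("deck top fl fr nr nl\n",np.round(P,4),"\nscene fr nr nl fl\n",np.round(S,4))
B=[onz("top",ct(*p),.012) for p in[(68,557),(782,418)]];print("base",np.round(B,4),np.linalg.norm(B[1]-B[0]))
fl,fr,nr,nl=P
yv=(fl-fr+nl-nr);yaw=np.arctan2(-yv[0],yv[1]);b=B[0]-B[1];print("yaw",yaw,np.arctan2(-b[0],b[1]))
b2=S[2]-S[1]+S[3]-S[0];print(np.arctan2(-b2[0],b2[1]))
print("widths",np.linalg.norm(fl-fr),np.linalg.norm(nl-nr),np.linalg.norm(nl-fl))
ct_=np.mean(P,0);cs_=np.mean(S,0);print("centres",ct_,cs_)
ex=np.array([np.cos(yaw),np.sin(yaw),0])
for c in(ct_,cs_,(ct_+cs_)/2):print("origin",c-.035*ex)
print("from base near mid",(B[0]+B[1])/2)
E
```

```text
deck top fl fr nr nl
 [[ 0.6214  0.1832  0.185 ]
 [ 0.6848 -0.1024  0.185 ]
 [ 0.6207 -0.1134  0.185 ]
 [ 0.5636  0.1699  0.185 ]] 
scene fr nr nl fl
 [[ 0.6841 -0.0983  0.185 ]
 [ 0.6261 -0.1078  0.185 ]
 [ 0.5637  0.1751  0.185 ]
 [ 0.6213  0.1864  0.185 ]]
base [[ 0.4465  0.2608  0.012 ]
 [ 0.5578 -0.2453  0.012 ]] 0.5181707270922741
yaw 0.20866851804050512 0.21641016801893445
0.2169873430028724
widths 0.29261356750667195 0.2890153628499488 0.05932536252815405
centres [0.62260287 0.03433738 0.185     ] [0.62380577 0.03883204 0.185     ]
origin [0.5883621  0.02708687 0.185     ]
origin [0.58956501 0.03158153 0.185     ]
origin [0.58896355 0.0293342  0.185     ]
from base near mid [0.50212484 0.00772958 0.012     ]
```

Run:
```python
from h import *
im=cv2.imread("pics/top0.png");hsv=cv2.cvtColor(im,cv2.COLOR_BGR2HSV)
def comp(m,roi):
    c0,c1,r0,r1=roi;z=np.zeros_like(m);z[r0:r1,c0:c1]=m[r0:r1,c0:c1]
    n,l,s,ce=cv2.connectedComponentsWithStats(z);k=1+np.argmax(s[1:,4]);return (l==k).astype(np.uint8),s[k],ce[k]
m=cv2.inRange(hsv,(15,60,170),(32,200,255))
k,s,c=comp(m,(170,410,140,220));r=cv2.minAreaRect(cv2.findNonZero(k));print("rail",s,c,r)
bx=cv2.boxPoints(r);W=np.array([onz("top",p,.336) for p in bx]);print(np.round(W,4))
ce=W.mean(0);yaw=.215;ex=np.array([np.cos(yaw),np.sin(yaw),0])
d=[W[i]-W[(i+1)%4] for i in range(4)];L=max(d,key=np.linalg.norm);L=L*np.sign(L[1]);print("len",[round(np.linalg.norm(q),4) for q in d],"yaw",np.arctan2(-L[0],L[1]),"centre",ce,"origin",ce-.1*ex)
mr=cv2.inRange(hsv,(0,170,120),(7,255,255))|cv2.inRange(hsv,(174,170,120),(180,255,255))
_,sr,rt=comp(mr,(280,320,215,245));
im2=cv2.imread("pics/scene0.png");h2=cv2.cvtColor(im2,cv2.COLOR_BGR2HSV)
mr=cv2.inRange(h2,(0,190,100),(5,255,255))|cv2.inRange(h2,(174,190,100),(180,255,255))
_,sr2,rs=comp(mr,(315,340,255,285));print("red",sr,rt,sr2,rs)
def tri(a,b):
    o1,d1=ray("top",a);o2,d2=ray("scene",b);M=np.c_[d1,-d2];t=np.linalg.lstsq(M,o2-o1,rcond=None)[0];p=o1+t[0]*d1;q=o2+t[1]*d2;return (p+q)/2,np.linalg.norm(p-q)
print("red3d",tri(rt,rs)); print("yellow",tri(ct(410,427),cs(362,258)))
for O in([.589,.0293],[*(ce-.1*ex)[:2]]):
  O=np.array([*O,0]);ey=np.array([-ex[1],ex[0],0])
  for n,uv in(("top",rt),("scene",rs),("top",ct(380,283)),("top",ct(410,427)),("scene",cs(362,258))):
    p=inplane(n,uv,O,ey)-O;print(O[:2],n,"x,z",round(p@ex,4),round(p[2],4))
```

```text
rail [ 178  151  218   54 2966] [285.75522589 177.32299393] ((286.41748046875, 176.9210205078125), (14.446438789367676, 219.67083740234375), 79.28687286376953)
[[ 0.6501  0.298   0.336 ]
 [ 0.7574 -0.1911  0.336 ]
 [ 0.7248 -0.1978  0.336 ]
 [ 0.6179  0.2908  0.336 ]]
len [np.float64(0.5007), np.float64(0.0334), np.float64(0.5001), np.float64(0.033)] yaw 0.21614697975203737 centre [0.6875332  0.04996718 0.336     ] origin [0.58983556 0.02863244 0.336     ]Traceback (most recent call last):
  File "<stdin>", line 15, in <module>
  File "<stdin>", line 5, in comp
    return _wrapfunc(a, 'argmax', axis=axis, out=out, **kwds)
    return bound(*args, **kwds)
ValueError: attempt to get argmax of an empty sequence
```

```bash
cat >> h.py <<'E'
yaw=.216;O=np.array([.5895,.029,0]);ex=np.array([np.cos(yaw),np.sin(yaw),0]);ey=np.array([-ex[1],ex[0],0]);ez=np.array([0,0,1.])
def W(x,y,z): return O+x*ex+y*ey+z*ez
def Sf(p): p=np.array(p)-O;return np.array([p@ex,p@ey,p[2]])
def tri(a,b):
    o1,d1=ray("top",a);o2,d2=ray("scene",b);M=np.c_[d1,-d2];t=np.linalg.lstsq(M,o2-o1,rcond=None)[0];p=o1+t[0]*d1;q=o2+t[1]*d2;return (p+q)/2,np.linalg.norm(p-q)
E
python3 - <<'E'
from h import *
rt,rs=ct(395,362),cs(322,260)
for nm,a,b in(("red",rt,rs),("yellow",ct(410,427),cs(362,258)),("bar",ct(380,283),cs(268,290))):
    p,e=tri(a,b);print(nm,Sf(p),e)
for nm,n,uv in(("red","top",rt),("red","scene",rs),("bar","top",ct(380,283)),("yel","top",ct(410,427)),("yel","scene",cs(362,258))):
    print(nm,n,Sf(inplane(n,uv,O,ey)))
def dr(l,lp):
    t=np.array([20,199])+66*np.array([np.cos(l),np.sin(l)])
    pin=np.array([20,199])+21.5*np.array([np.cos(l),np.sin(l)])+4.6*np.array([np.sin(l),-np.cos(l)])
    a=np.pi+l-lp;return t,pin,pin+71.5*np.array([np.cos(a),np.sin(a)]),a
for l in(1.4,1.8,2.1,2.35):
    for lp in(3.0,3.5,4.0):
        t,p,b,a=dr(l,lp);print(l,lp,t,p,b,round(a,2),(proj("top",W(t[0]/1e3,0,t[1]/1e3))-[200,140])*4,(proj("top",W(b[0]/1e3,0,b[1]/1e3))-[200,140])*4)
for y in (-.15,.15):
  print("orange edge .28",[Sf(onz("top",ct(*p),.19)) for p in((172,432),(632,340),(645,440),(193,528))]) if y<0 else 0
E
```

```text
red [-0.01639003 -0.00186457  0.23804921] 0.0015363723136185255
yellow [-0.05461961 -0.00191259  0.18152741] 0.0005138845724364247
bar [ 0.03354336 -0.0021707   0.23717903] 0.0021866845634985403
red top [-1.14345889e-02  1.49088349e-18  1.73263931e-01]
red scene [-1.44406769e-02  8.07228785e-17  2.46808911e-01]
bar top [ 4.12211858e-02 -8.08209945e-18  1.67631314e-01]
yel top [-5.00169237e-02 -4.77596958e-19  9.45245100e-02]
yel scene [-5.30254544e-02 -2.06793204e-17  1.89516021e-01]
1.4 3.0 [ 31.21783143 264.03968218] [ 28.18736233 219.40532034] [ 30.27512817 290.87483295] 1.54 [376.10897083 280.70099464] [374.33664252 276.95260994]
1.4 3.5 [ 31.21783143 264.03968218] [ 28.18736233 219.40532034] [ 64.28385881 281.12479005] 1.04 [376.10897083 280.70099464] [364.36706788 223.11038491]
1.4 4.0 [ 31.21783143 264.03968218] [ 28.18736233 219.40532034] [ 89.4549082  256.26366842] 0.54 [376.10897083 280.70099464] [358.66985196 188.52484439]
1.8 3.0 [  5.00466175 263.27394364] [ 19.59485407 220.9828537 ] [ -6.31372538 287.62364835] 1.94 [384.3389331 323.3604335] [386.21377442 338.0744024 ]
1
[... 718 characters left out ...]
079264] [372.70806475 267.79158031]
2.35 3.0 [-26.37906307 245.95724128] [  8.16444627 217.52915724] [-48.75554532 260.79998525] 2.49 [395.2005696 376.4793264] [401.27793691 411.05964492]
2.35 3.5 [-26.37906307 245.95724128] [  8.16444627 217.52915724] [-21.04240575 282.79177897] 1.99 [395.2005696 376.4793264] [391.21569487 363.11507478]
2.35 4.0 [-26.37906307 245.95724128] [  8.16444627 217.52915724] [ 13.82158982 288.80500677] 1.49 [395.2005696 376.4793264] [379.72727012 304.56386986]
orange edge .28 [array([-0.02976299,  0.14632854,  0.19      ]), array([-0.02770497, -0.15102709,  0.19      ]), array([-0.0917645 , -0.14674821,  0.19      ]), array([-0.09190211,  0.14435731,  0.19      ])]
```

```bash
cat >> h.py <<'E'
# tool orientation: y along stand y, z = down tilted by th away from robot (fingers pointing +x)
def Rt(th,flip=False):
    z=np.sin(th)*ex-np.cos(th)*ez;y=ey.copy()
    if flip: # y along -x ... tool turned by 90 deg
        y=np.cross(z,ey)
    return np.c_[np.cross(y,z),y,z]
def go(x,y,z,th=0,flip=False):
    s=robot.observe();q=s["tool_rot"];R=Rn.from_quat([q[1],q[2],q[3],q[0]]).as_matrix()
    d=R.T@(W(x,y,z)-s["ee_pos"]);w=Rn.from_matrix(R.T@Rt(th,flip)).as_rotvec()
    print("t",round(s["t"],2),"stand",np.round(Sf(s["ee_pos"]),4),"F",np.round(s["contact_force"],1),"q",np.round(s["qpos"],2));print("shift",np.round(d/.4,3),"turn",np.round(np.degrees(w)/30,3))
E
python3 -c "
from h import *
go(-.18,.08,.25)"
```

```text
t 0.2 stand [-0.2953  0.7088  0.2389] F [-0.2  0.2  0.5] q [-1.5   0.43  0.07  1.61 -0.03  1.11 -0.07]
shift [-0.929 -1.301 -0.027] turn [-0.002 -0.    -0.838]
```

```bash
python3 -m crank '-.4 -.6 -.03 0 0 -.4 -1;-.4 -.6 -.03 0 0 -.838 -1;-.4 -.6 -.03 0 0 -.838 -1;-.4 -.6 -.03 0 0 -.838 -1;-.4 -.6 -.03 0 0 -.838 -1'
python3 -c "
from h import *
go(-.18,.08,.25)"
```

```text
t: 0.82
ee_pos: [0.2531, 0.3861, 0.2515]
tool_rot: [0.0, -0.107, 0.994, 0.0]
contact_force: [0.8, 0.8, 1.1]
opening: 0.0002
grasp_force: 0.0
t 0.82 stand [-0.252   0.4209  0.2515] F [0.8 0.8 1.1] q [-1.2   0.06  0.08  2.05 -0.01  1.03  0.66]
shift [-0.182 -0.852  0.004] turn [ 0.     0.    -0.004]
```

```bash
python3 -m crank '-.18 -.85 0 0 0 0 -1;-.18 -.85 0 0 0 0 -1;-.18 -.85 0 0 0 0 -1;-.18 -.85 0 0 0 0 -1;-.18 -.85 0 0 0 0 -1'
python3 -c "
from h import *
go(-.14,.08,.165)"
```

```text
t: 1.45
ee_pos: [0.3813, 0.1021, 0.2516]
tool_rot: [0.0, -0.108, 0.994, 0.0]
contact_force: [1.4, 1.2, 0.1]
opening: 0.0003
grasp_force: 0.0
t 1.45 stand [-0.1877  0.116   0.2516] F [1.4 1.2 0.1] q [-0.88 -0.1   0.43  2.19  0.05  1.04  1.31]
shift [-0.119 -0.09   0.216] turn [0.001 0.001 0.   ]
```

```bash
python3 -m crank '-.08 -.09 0 0 0 0 -1;-.12 -.09 .1 0 0 0 -1;-.12 -.09 .216 0 0 0 -1;-.12 -.09 .216 0 0 0 -1'
python3 -c "
from h import *
go(-.085,.08,.165)"
```

```text
t: 1.95
ee_pos: [0.4338, 0.0783, 0.163]
tool_rot: [-0.003, -0.107, 0.994, -0.001]
contact_force: [0.3, 0.7, 0.7]
opening: 0.0002
grasp_force: 0.0
t 1.95 stand [-0.1415  0.0815  0.163 ] F [0.3 0.7 0.7] q [-0.81  0.15  0.53  2.21 -0.1   0.81  1.57]
shift [-0.141 -0.004 -0.006] turn [-0.004 -0.01  -0.001]
```

```bash
python3 -m crank '-.04 0 0 0 0 0 -1;-.07 0 0 0 0 0 -1;-.1 0 0 0 0 0 -1;-.12 0 0 0 0 0 -1;-.14 0 0 0 0 0 -1'
python3 -c "
from h import *
go(-.081,.08,.165)"
```

```text
t: 2.58
ee_pos: [0.4899, 0.0912, 0.1654]
tool_rot: [-0.001, -0.108, 0.994, 0.0]
contact_force: [-11.0, -2.6, 8.0]
opening: 0.0001
grasp_force: 5.4
t 2.58 stand [-0.084   0.0821  0.1654] F [-11.   -2.6   8. ] q [-0.77  0.25  0.53  2.09 -0.17  0.84  1.65]
shift [-0.007 -0.005  0.001] turn [ 0.001 -0.004 -0.   ]
```

Pushing at ~11 N; continue gently until the force rises against the black half.

```bash
python3 -m crank '-.015 0 0 0 0 0 -1;-.015 0 0 0 0 0 -1;-.02 0 0 0 0 0 -1;-.02 0 0 0 0 0 -1'
python3 -c "
from h import *
go(-.072,.08,.165)"
```

```text
t: 3.08
ee_pos: [0.4922, 0.0917, 0.1642]
tool_rot: [-0.007, -0.108, 0.994, 0.0]
contact_force: [-45.5, -7.6, 30.3]
opening: -0.0002
grasp_force: 23.3
t 3.08 stand [-0.0816  0.0821  0.1642] F [-45.5  -7.6  30.3] q [-0.76  0.26  0.52  2.08 -0.17  0.86  1.65]
shift [-0.024 -0.005 -0.002] turn [ 0.003 -0.025 -0.001]
```

```bash
python3 -m crank '.1 0 0 0 0 0 -1;.15 0 -.1 0 0 0 -1;.15 0 -.3 0 0 0 -1;.15 0 -.4 0 0 0 -1;.15 0 -.5 0 0 0 -1'
python3 - <<'E'
from h import *
l=2.19;lp=4.0
pin=np.array([20+21.5*np.cos(l)+4.6*np.sin(l),199+21.5*np.sin(l)-4.6*np.cos(l)]);a=np.pi+l-lp;b=pin+71.5*np.array([np.cos(a),np.sin(a)])
print(pin,b)
a_,b_=[crop(n,f"d_{n}.png",*r) for n,r in(("top",(250,350,170,270,4)),("scene",(270,370,220,320,4)))]
A=[]
for im,n,(c,r) in((a_,"top",(250,170)),(b_,"scene",(270,220))):
    k=cv2.resize(im[r:r+100,c:c+100],None,fx=4,fy=4,interpolation=cv2.INTER_CUBIC)
    for pt,col in((W(b[0]/1e3,.029,b[1]/1e3),(0,255,0)),(W(b[0]/1e3,-.029,b[1]/1e3),(0,255,0)),(W(.02+.066*np.cos(l),0,.199+.066*np.sin(l)),(255,0,0)),(W(-.034,0,.1916),(255,0,255)),(W(0,-.06,.185),(0,255,255)),(W(0,.06,.185),(0,255,255))):
        p=(proj(n,pt)-[c,r]+.5)*4;cv2.circle(k,tuple(int(v) for v in p),3,col,1)
    A.append(k)
cv2.imwrite("pics/d.png",np.hstack(A))
go(.05,0,.36,.35)
E
```

```text
t: 3.7
ee_pos: [0.4401, 0.0801, 0.3688]
tool_rot: [0.002, -0.108, 0.994, 0.001]
contact_force: [0.2, -0.6, -0.2]
opening: -0.0002
grasp_force: 0.0
[ 11.26765055 219.17810876] [ 28.20807753 288.6422861 ]
t 3.8 stand [-0.1336  0.0821  0.3699] F [-0.6 -0.5 -0.2] q [-0.89 -0.11  0.52  1.93  0.05  1.29  1.41]
shift [-0.459 -0.205  0.027] turn [ 0.005 -0.655 -0.001]
```

View pics/d.png

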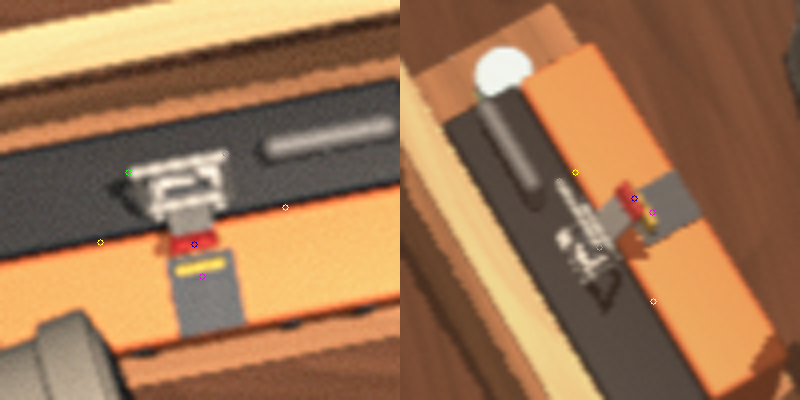

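```bash
python3 -m crank '-.15 -.1 0 0 -.3 0 -1;-.3 -.2 0 0 -.655 0 -1;-.4 -.2 0 0 -.655 0 -1;-.47 -.205 0.02 0 -.655 0 -1;-.47 -.205 .02 0 -.655 0 -1'
python3 -c "
from h import *
go(.055,-.001,.285,.35)"
```

```text
t: 4.42
ee_pos: [0.6418, 0.0406, 0.3557]
tool_rot: [0.169, -0.106, 0.98, 0.017]
contact_force: [-0.0, 0.3, 0.9]
opening: 0.0
grasp_force: 0.0
t 4.42 stand [5.360e-02 1.000e-04 3.557e-01] F [-0.   0.3  0.9] q [-0.8   0.12  0.72  1.83 -0.15  0.89  1.77]
shift [ 0.056 -0.002  0.168] turn [-0.004 -0.017  0.001]
```

```bash
python3 -m crank '.028 0 .084 0 0 0 -1;.056 0 .168 0 0 0 -1;.056 0 .168 0 0 0 -1'
python3 -c "
from h import *
go(-.01,-.001,.283,.35)"
```

```text
t: 4.8
ee_pos: [0.6406, 0.0404, 0.2843]
tool_rot: [0.168, -0.106, 0.98, 0.018]
contact_force: [0.7, 0.3, 0.3]
opening: -0.0002
grasp_force: 0.0
t 4.8 stand [5.230e-02 1.000e-04 2.843e-01] F [0.7 0.3 0.3] q [-0.76  0.19  0.7   1.92 -0.25  0.74  1.85]
shift [ 0.148 -0.003 -0.049] turn [-0.001 -0.021 -0.   ]
```

```bash
python3 -m crank '.03 0 -.01 0 0 0 -1;.06 0 -.02 0 0 0 -1;.09 0 -.03 0 0 0 -1;.12 0 -.04 0 0 0 -1;.15 0 -.05 0 0 0 -1'
python3 - <<'E'
from h import *
go(-.02,-.001,.36,.35)
crop("top","e1.png",225,375,150,300,4)
E
```

```text
t: 5.42
ee_pos: [0.5794, 0.0269, 0.2849]
tool_rot: [0.17, -0.106, 0.98, 0.019]
contact_force: [0.5, -0.1, 0.0]
opening: -0.0003
grasp_force: 0.0
t 5.42 stand [-1.030e-02  1.000e-04  2.849e-01] F [ 0.5 -0.1  0. ] q [-0.83  0.05  0.72  2.05 -0.1   0.72  1.74]
shift [-0.04  -0.003 -0.185] turn [ 0.001 -0.013  0.   ]
```

View pics/e1.png

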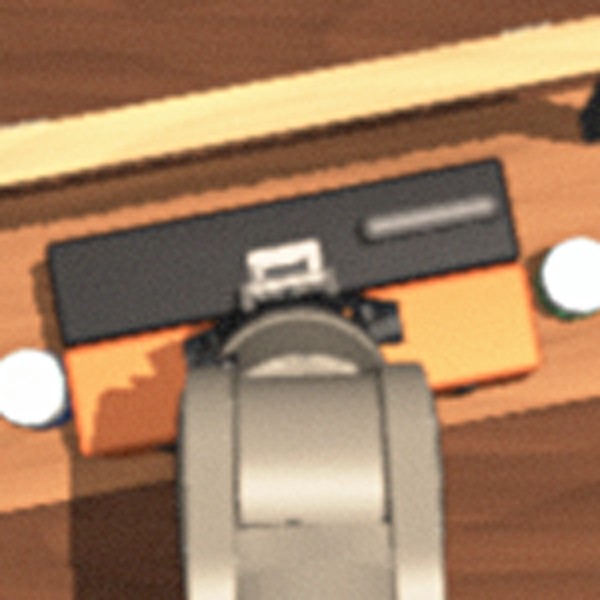

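```bash
python3 -m crank '-.02 0 -.1 0 0 0 -1;-.02 0 -.2 0 0 0 -1;.2 0 -.25 0 0 0 -1;.4 0 -.3 0 0 0 -1;.45 0 -.3 0 0 0 -1'
cat >> h.py <<'E'
def duo(name,pts):
    A=[]
    for n,c,r in(("top",250,170),("scene",270,220)):
        k=cv2.resize(robot.grab_frame(n)[r:r+100,c:c+100,::-1],None,fx=4,fy=4,interpolation=cv2.INTER_CUBIC)
        for pt in pts:
            p=(proj(n,W(*pt))-[c,r]+.5)*4;cv2.circle(k,tuple(int(v) for v in p),3,(0,255,0),1)
        A.append(k)
    cv2.imwrite("pics/"+name,np.hstack(A))
E
python3 - <<'E'
from h import *
duo("f.png",[(-.055,.029,.1916),(-.055,-.029,.1916),(-.018,0,.253)])
go(.05,-.001,.36,.5)
E
```

```text
t: 6.1
ee_pos: [0.3784, -0.0175, 0.3371]
tool_rot: [0.169, -0.106, 0.98, 0.017]
contact_force: [-96.8, -5.6, 47.4]
opening: 0.0001
grasp_force: 0.0
t 6.2 stand [-0.2188 -0.0004  0.3338] F [ 0.  -0.4  1.3] q [-0.69 -0.49  0.38  2.28  0.26  1.    1.37]
shift [-0.656 -0.     0.158] turn [-0.008 -0.318  0.   ]
```

View pics/f.png

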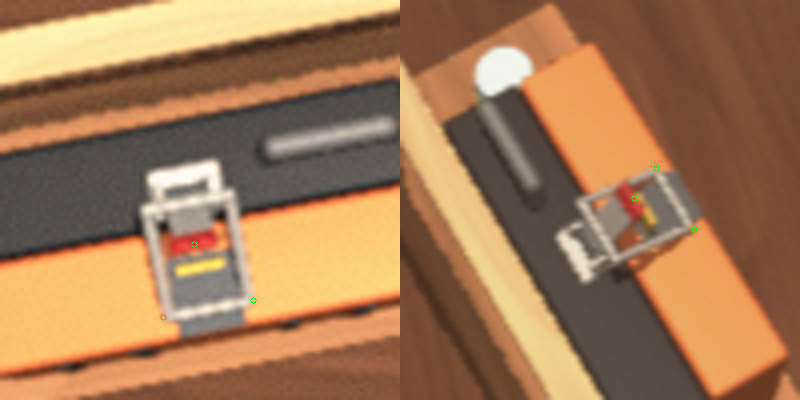

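```bash
python3 -c "
from h import *
go(-.065,-.001,.245,.524)"
```

```text
t 6.2 stand [-0.2188 -0.0004  0.3338] F [ 0.  -0.4  1.3] q [-0.69 -0.49  0.38  2.28  0.26  1.    1.37]
shift [-0.291  0.     0.336] turn [-0.008 -0.363  0.   ]
```

```bash
python3 -m crank '-.08 0 .06 0 -.15 0 -1;-.16 0 .14 0 -.3 0 -1;-.22 0 .22 0 -.363 0 -1;-.27 0 .26 0 -.363 0 -1;-.27 0 .26 0 -.363 0 -1'
python3 -c "
from h import *
go(-.055,-.001,.245,.524)"
```

```text
t: 6.82
ee_pos: [0.5141, 0.0127, 0.2759]
tool_rot: [0.261, -0.104, 0.959, 0.028]
contact_force: [-0.3, 0.6, -0.3]
opening: -0.0001
grasp_force: 0.0
t 6.83 stand [-0.0771  0.0003  0.2759] F [-0.3  0.6 -0.3] q [-0.82 -0.22  0.62  2.31  0.22  0.49  1.44]
shift [-0.008 -0.003  0.095] turn [-0.002  0.015  0.002]
```

```bash
python3 -m crank '-.008 -.003 .095 0 0 0 -1;-.008 -.003 .095 0 0 0 -1;-.008 -.003 .095 0 0 0 -1'
python3 -c "
from h import *
for p in((-.028,.244),(-.01,.252),(.003,.2565),(.0235,.254),(.043,.243)): go(p[0],-.001,p[1],.524)"
```

```text
t: 7.2
ee_pos: [0.5348, 0.0162, 0.2458]
tool_rot: [0.262, -0.104, 0.959, 0.029]
contact_force: [-0.1, -0.4, 0.3]
opening: -0.0002
grasp_force: 0.0
t 7.2 stand [-0.0562 -0.0008  0.2458] F [-0.1 -0.4  0.3] q [-0.91 -0.12  0.76  2.31  0.1   0.38  1.57]
shift [-0.058 -0.     0.04 ] turn [0.001 0.017 0.   ]
t 7.2 stand [-0.0562 -0.0008  0.2458] F [-0.1 -0.4  0.3] q [-0.91 -0.12  0.76  2.31  0.1   0.38  1.57]
shift [-0.107 -0.001  0.045] turn [0.001 0.017 0.   ]
t 7.2 stand [-0.0562 -0.0008  0.2458] F [-0.1 -0.4  0.3] q [-0.91 -0.12  0.76  2.31  0.1   0.38  1.57]
shift [-0.141 -0.001  0.052] turn [0.001 0.017 0.   ]
t 7.2 stand [-0.0562 -0.0008  0.2458] F [-0.1 -0.4  0.3] q [-0.91 -0.12  0.76  2.31  0.1   0.38  1.57]
shift [-0.182 -0.001  0.083] turn [0.001 0.017 0.   ]
t 7.2 stand [-0.0562 -0.0008  0.2458] F [-0.1 -0.4  0.3] q [-0.91 -0.12  0.76  2.31  0.1   0.38  1.57]
shift [-0.21  -0.001  0.132] turn [0.001 0.017 0.   ]
```

```bash
python3 -m crank '-.058 0 .04 0 0 0 -1;-.107 0 .045 0 0 0 -1;-.141 0 .052 0 0 0 -1;-.16 0 .065 0 0 0 -1;-.182 0 .083 0 0 0 -1'
python3 -c "
from h import *
for p in((.034,.249),(.043,.243),(.0534,.2315),(.062,.229),(.068,.226),(.0755,.214)): go(p[0],-.001,p[1],.524)" | grep -v ^t; python3 -c "
from h import *
go(.02,0,.25,.524);duo('g.png',[])"
```

```text
t: 7.82
ee_pos: [0.6128, 0.0334, 0.2547]
tool_rot: [0.262, -0.104, 0.959, 0.03]
contact_force: [-2.0, -1.5, -0.6]
opening: -0.0001
grasp_force: 1.0
shift [-0.015 -0.001  0.025] turn [ 0.005  0.018 -0.002]
shift [-0.027 -0.001  0.05 ] turn [ 0.005  0.018 -0.002]
shift [-0.035 -0.001  0.088] turn [ 0.005  0.018 -0.002]
shift [-0.05  -0.001  0.104] turn [ 0.005  0.018 -0.002]
shift [-0.059 -0.001  0.118] turn [ 0.005  0.018 -0.002]
shift [-0.06  -0.001  0.153] turn [ 0.005  0.018 -0.002]
t 7.83 stand [ 0.0237 -0.0007  0.2547] F [-2.  -1.5 -0.6] q [-0.96  0.09  0.89  2.16 -0.35  0.41  1.99]
shift [0.014 0.002 0.005] turn [ 0.005  0.018 -0.002]
```

View pics/g.png

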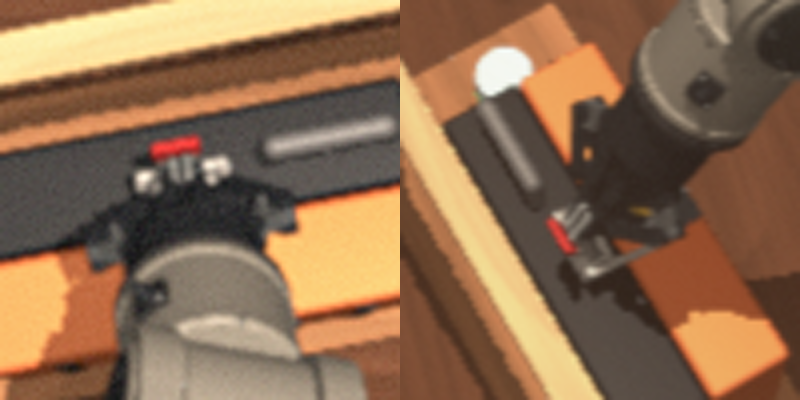

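```bash
python3 -m crank '-.015 0 .025 0 0 0 -1;-.027 0 .05 0 0 0 -1;-.035 0 .088 0 0 0 -1;-.05 0 .104 0 0 0 -1;-.059 0 .118 0 0 0 -1'
python3 -c "
from h import *
go(.0755,-.001,.214,.524)"
```

```text
t: 8.55
ee_pos: [0.6566, 0.0425, 0.2258]
tool_rot: [0.262, -0.104, 0.959, 0.029]
contact_force: [-0.7, -0.2, 1.0]
opening: -0.0001
grasp_force: 0.3
t 8.55 stand [ 0.0684 -0.0012  0.2258] F [-0.7 -0.2  1. ] q [-0.78  0.24  0.74  2.1  -0.62  0.39  2.21]
shift [-0.     0.001  0.034] turn [ 0.001  0.019 -0.001]
```

```bash
python3 -m crank '0 0 .015 0 0 0 -1;0 0 .03 0 0 0 -1;0 0 .037 0 0 0 -1;0 0 .04 0 0 0 -1'
python3 -c "
from h import *
go(.0755,-.001,.214,.524)"
```

```text
t: 9.05
ee_pos: [0.6639, 0.0442, 0.2117]
tool_rot: [0.262, -0.104, 0.959, 0.029]
contact_force: [-30.2, -2.6, 35.5]
opening: -0.0001
grasp_force: 21.1
t 9.05 stand [ 0.0759 -0.0011  0.2117] F [-30.2  -2.6  35.5] q [-0.73  0.27  0.69  2.1  -0.68  0.37  2.26]
shift [-0.002  0.    -0.005] turn [ 0.002  0.017 -0.002]
```

```bash
python3 -m crank '0 0 -.05 0 0 0 -1;0.02 0 -.15 0 0 0 -1;0.05 0 -.25 0 0 0 -1;.12 0 -.33 0 0 0 -1;.2 0 -.36 0 0 0 -1'
python3 -c "
from h import *
go(-.2,0,.33,.524)"
```

```text
t: 9.68
ee_pos: [0.5256, 0.0154, 0.2957]
tool_rot: [0.263, -0.105, 0.959, 0.028]
contact_force: [-1.3, -0.6, -2.2]
opening: -0.0
grasp_force: 0.0
t 9.68 stand [-0.0654  0.0004  0.2957] F [-1.3 -0.6 -2.2] q [-1.01 -0.28  0.76  2.27  0.36  0.56  1.32]
shift [ 0.246 -0.    -0.245] turn [0.001 0.022 0.006]
```

```bash
python3 -m crank '0 .1 -.1 0 .2 0 -1;0 .2 -.1 0 .5 0 -1;0 .35 -.1 0 .8 0 -1;0 .5 -.1 0 1 0 -1;0 .5 -.1 0 1 0 -1'
python3 - <<'E'
from h import *
go(0,0,.3)
duo("i.png",[(-.034,.029,.1916),(-.034,-.029,.1916),(.086,0,.199)])
E
```

```text
t: 10.3
ee_pos: [0.4622, 0.2096, 0.3279]
tool_rot: [0.003, -0.111, 0.994, -0.001]
contact_force: [-0.2, -1.2, -0.7]
opening: -0.0
grasp_force: 0.0
t 10.3 stand [-0.0856  0.2037  0.3279] F [-0.2 -1.2 -0.7] q [-1.16  0.06  0.64  1.89 -0.03  1.19  1.29]
shift [-0.211 -0.51   0.073] turn [-0.006  0.012  0.011]
```

View pics/i.png

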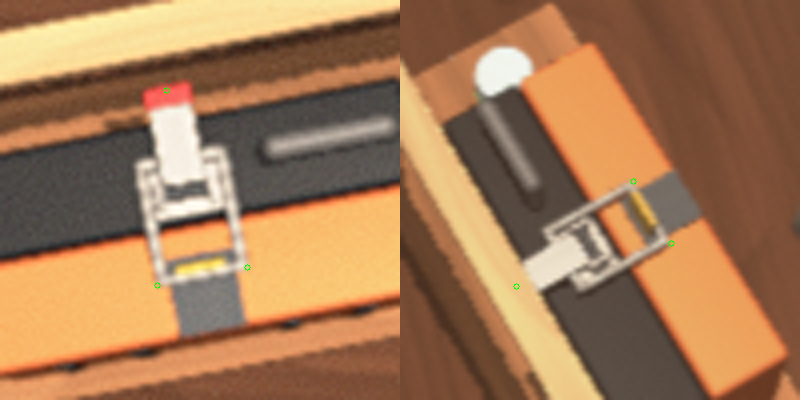

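```bash
python3 -c "
from cell import robot
print(robot.hand_in())"
```

```text
the job is handed in; nothing more can be done
None
```

I handed the job in at about 10.4 s: in the last pictures the case is shut, the loop's bar is hooked behind the yellow keeper, the lever is flat and the arm is clear, though the hand-in returned no verdict. I didn't take a full-scene picture at the end to check the tins, bottle, jar and tools.

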